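Shut an instrument's cover and lock its quarter-turn stud

TASK

Swing the hinged cover of the grey instrument case shut, then lock it with its sprung quarter-turn stud: push the stud in until it can turn, turn it clockwise until it snaps home, and let go of it. Lean on the stud and turn it gently, never with force, and leave the things lying around the case where they are.

Things in the scene. Friction and masses are not known exactly. Their poses are not given: they have to be found in the camera images.
- chassis: grey open-topped instrument case, 200 (x) x 170 (y) x 60 mm high, fixed on the 3 mm blue bench mat. Origin: centre of its underside; z up, x points from the cover's free edge (robot's side) to its hinge. Hinge line: along its y at x = +100, z = 60 mm. The cover is an aluminium plate 204 x 174 x 4 mm; shut, it lies on the rim, its top face 64 mm above the origin
- cover (a joint): hinge angle of the cover, rad: 0 = shut on the rim, positive = free edge raised (starts half open, 0.45 to 0.9). It is stiff and stays where it is left; about 2 to 6 N pushed down on its free edge closes it
- cover_press (a point): a spot on the cover's top face near its free edge, 185 mm from the hinge line and 60 mm to the case's +y side of the stud: a good place to push the cover down with shut fingers
- plunger: the sprung stud in the cover (shank, collar, wing). Origin: on its axis, 165 mm from the hinge line on the cover's middle line, level with the cover's top face while the stud stands out; it sinks with the stud; z points out of the cover. The spring pushes back with about 4 N at first, 0.3 N more per mm, 9 N at the deepest; at its floor it stops firmly, and over about 25 N of push strains it
- stud_wing (a point): middle of the stud's wing: a dark steel bar to pinch, 34 (x) x 10 (y) x 20 mm high, its middle 32 mm above the cover's top face while the stud stands out. Right under it is a round collar, 30 mm across, 4 mm thick (top 10 mm below this point), which fingertips may lean on; then 18 mm of bare shank down to the cover. At the start the wing points from free edge to hinge
- stud (a joint): turn of the stud, rad, positive = clockwise from above. 0 = unlocked (starts 0 to 0.06): its cross bar passes into the slotted catch as the cover shuts. Then the stud must go in 4 to 14 mm, differing from case to case and unseen, before it can turn; the floor is 2 mm deeper. Too shallow, it jams at about 0.2 rad. Part way round it stays in. From 1.31 it snaps up 3 mm, locked; stop at 1.6
- catch: the slotted steel catch inside the case under the stud, which takes the cross bar. Origin: level with the case's rim, on the stud's axis when the cover is shut. Its outside does not tell how deep the bar must go
- meter: yellow handheld meter lying flat beside the case, 165 x 82 x 36 mm, origin at the centre of its underside; leave alone
- spool: grey spool, 56 mm across, 40 mm high, standing beside the case, origin at the centre of its underside; leave alone
- jar: small jar, 48 mm across, 60 mm high, standing beside the case, origin at the centre of its underside; leave alone

How it is judged:
By the outcome, as a careful person would: the job done as asked, in the order asked, and still so for the second after the job is handed in, with the robot touching nothing.
It also fails if it takes over 64 s, if anything falls off the work surface, if the arm or the gripper's body presses on something with over 40 N, if the wrist force passes 120 N, or if a joint passes its speed limit or range.

ROBOT

A 6-joint arm with a two-finger parallel gripper is mounted at the origin on the work surface. World frame = base frame: x ahead of the robot, y to its left, z up, the work surface at z = 0. Lengths are in mm, angles in rad, forces in N, time in s.
With the tool pointing down it reaches from about 300 to 775 mm from the base axis. Payload 14.6 kg.
Tool frame: the origin (TCP) lies at the very end of the fingers, on their centre line; the grasp point (between the pads) lies 19 mm behind it; z points along the fingers, y is the line along which they close (so a half turn about z gives the same grasp; the last joint's range is limited). The gripper opens to 94 mm and grips with 3 to 60 N. Pads are 16 mm wide; open, the fingers measure 119 mm over their backs; the gripper's body (75 mm by 177 mm) begins 78 mm behind the grasp point.
Start: joints at [1.11, 0.3, 1.521, -0, 1.321, -0.067], TCP at [211.032, 507.893, 205.446] pointing down, gripper open.
Joint ranges: [-3.03, 3.03], [-0.79, 2.21], [0.23, 2.52], [-1.04, 4.18], [0, 3.07], [-2.55, 2.55]. Speed limits (rad/s): [2.22, 2.22, 2.57, 3.14, 3.14, 3.14].

INTERFACE

Orientations are given as [roll, pitch, yaw] about the fixed x, y, z axes, in that order (R = Rz(yaw) Ry(pitch) Rx(roll)).
In Python, from cell import manip, optics gives the robot as it stands.
- The arm moves only by the shell command python3 -m crank 'ROWS' [FORCE]. ROWS is JSON, a list of rows, each a list of 7 numbers: the opening in per cent of the stroke, from 0 (shut) to 100 (fully open), then the shift along the tool's x, y, z in mm, then the turn, a rotation vector about the tool's x, y, z in rad. A call has 1 to 10 rows; each row is the pose to reach, as a shift and turn from the pose commanded when the call began, along the tool's axes at that moment; what a row does not reach only later rows make up. A row lasts 1/10 s, in which the tool goes at most 50 mm and 8.59 degrees, less where a joint would pass 70% of its speed; a pose out of reach is approached as far as the arm can. A call with a gripper value outside its range is refused whole. The fingers move at their own pace and stop on an object; FORCE is the grip in N (left out, the last holds). Time passes only in rows, so rows that repeat a pose let the fingers close. It gives the time, the measured TCP pose, the force, the opening and the grip force at its end, in the units of the state.
- manip.read_state(): the state, without advancing time (a new reading comes with each control period).
- optics.camera(name): name is "scene" or "top" or "wrist"; returns (picture, depth): 420x560x3 uint8, red, green, blue; 420x560 float32, mm along the optical axis (not along the pixel's ray), 0 where there is no reading.
- optics.calibration(name): a dict with "camera_matrix" (3x3 intrinsics, pixels), "k1" (the pictures are not rectified: a ray, as slopes to the right and down, at radius r is drawn at 1 + k1 r^2 times it, then the intrinsics apply), "R" (3x3) and "t" (3): a world point X has camera coordinates R X + t. Camera axes: x right, y down, z forward; pixel columns grow to the right and rows downward; lengths in mm; the calibration is good to about 2 mm. A picture is of the moment at which its call begins: read the wrist's pose just before it. calibration takes no time and is no camera call; for the wrist camera it gives the pose at the moment of the call.
- manip.sign_off(): hands the job in; it is judged then, once.
The state is a dict: "clock": time; "joints": joint angles; "qd": joint speeds; "effort": joint torques, N m; "eef_pos": TCP position; "eef_rot": TCP orientation; "wrist_force": force on the tool from outside, world axes, zero at the start; "moment": the same for the moment, N m; "finger_gap": finger opening in mm; "finger_force": force on a finger pad.
Only numpy, scipy, OpenCV 4.12 (cv2) and the standard library are available. Lean on these libraries where they do the work, as an engineer would, in place of code of your own. Each camera call takes 0.05 s, during which the arm holds its last target. There are 200 camera calls.

## Working session

There is one attempt and no reset: what is moved stays moved. The work goes in short steps, Python scripts to look and compute and a shell command to move; the robot and the scene stay as the last step left them, time stands still between calls to the robot, and variables do not carry over. Pictures are saved under pics/ and viewed, at most 10 in all, crops included, and the job is handed in when it is done.

```bash
ls; mkdir -p pics; python3 - <<'E'
from cell import manip, optics
import cv2,numpy as np
s=manip.read_state();print(s)
a,d=optics.camera("scene");b,e=optics.camera("top")
np.savez("v0.npz",a=a,d=d,b=b,e=e)
for n in("scene","top"):print(n,optics.calibration(n))
cv2.imwrite("pics/s0.png",a[...,::-1]);cv2.imwrite("pics/t0.png",b[...,::-1])
E
```

```text
pics
{'clock': 0.0, 'joints': array([ 1.11039492e+00,  3.00460936e-01,  1.52158160e+00, -1.25251715e-05,
        1.32070725e+00, -6.65719672e-02]), 'qd': array([-6.20289988e-04, -5.97234186e-05,  2.37860235e-03,  2.43932672e-04,
       -8.63165538e-04, -6.87131340e-04]), 'effort': array([-2.13575629e-03, -5.31803477e+01, -3.52739561e+01,  7.07559334e-02,
        2.43383349e-02, -8.02764430e-05]), 'eef_pos': array([210.92345673, 507.66073735, 204.89169079]), 'eef_rot': array([-3.14043728e+00, -6.48707027e-05,  2.74776628e+00]), 'wrist_force': array([ 0.36606891, -0.73989682, -0.80210936]), 'moment': array([ 0.00584611,  0.0148668 , -0.00101119]), 'finger_force': 0.0, 'finger_gap': 94.14800086275824}
scene {'camera_matrix': array([[544.16822045,   0.        , 281.48909224],
       [  0.        , 544.16822045, 206.73449663],
       [  0.        ,   0.        ,   1.        ]]), 'k1': -0.15452700093525248, 'R': array([[-0.99997478,  0.00167613,  0.00690167],
       [-0.00293363,  0.78750451, -0.6163019 ],
       [-0.0064681 , -0.61630661, -0.78747973]]), 't': array([ 649.85097274,   33.68979275, 1068.20539066])}
top {'camera_matrix': array([[468.59935342,   0.        , 275.83717171],
       [  0.        , 468.59935342, 209.38621212],
       [  0.        ,   0.        ,   1.        ]]), 'k1': -0.11677563129185886, 'R': array([[-0.00406432, -0.99998599,  0.00339122],
       [-0.97553065,  0.00321939, -0.2198399 ],
       [ 0.2198259 , -0.00420174, -0.97553007]]), 't': array([ 56.50916984, 659.42014983, 919.82533105])}
```

View pics/s0.png

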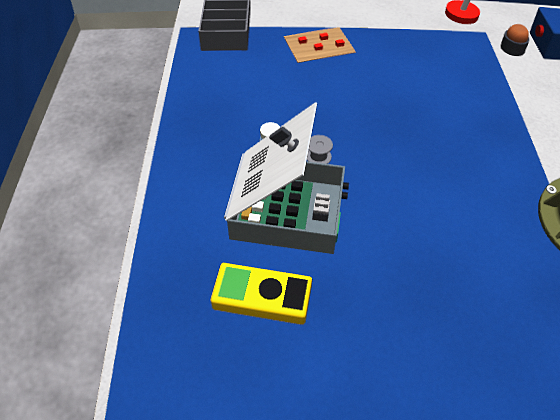

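View pics/t0.png

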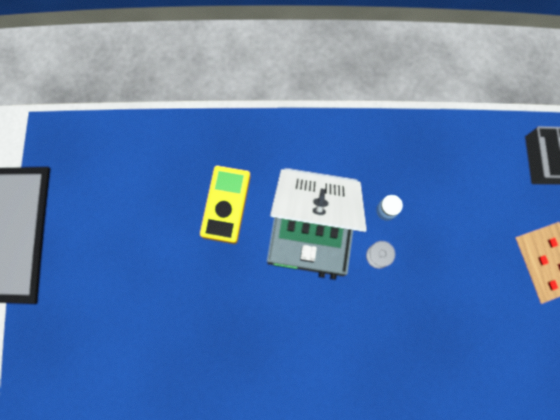

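The scene view shows the cover half open, hinged on the far side: free edge from (316,103) to (228,218), stud at (287,140), and the meter on the +y side at (262,292). In the top view the cover spans (272-366, 170-230), the stud is at (321,202), and the case front edge runs (268,263)-(350,274). The jar (391,206) and spool (381,255) stand on the -y side.

```bash
cat > h.py <<'E'
import numpy as np,cv2
from cell import manip, optics
def cloud(depth,c):
    K=c["camera_matrix"];v,u=np.mgrid[:depth.shape[0],:depth.shape[1]]
    p=cv2.undistortPoints(np.stack([u,v],-1).reshape(-1,1,2).astype(float),K,np.array([c["k1"],0,0,0.])).reshape(*depth.shape,2)
    X=np.dstack([p*depth[...,None],depth])
    return (X-c["t"])@c["R"]   # R^T (X-t)
E
python3 - <<'E'
from h import *
z=np.load("v0.npz")
for n,i,dd,box in(("top",z['b'],z['e'],(262,372,160,235)),("scene",z['a'],z['d'],(222,322,98,222))):
    P=cloud(dd,optics.calibration(n))
    m=np.zeros(dd.shape,bool);m[box[2]:box[3],box[0]:box[1]]=1
    m&=(i.min(-1)>150)&(np.ptp(i.astype(int),axis=-1)<40)&(dd>0)
    # largest comp
    k,l,st,_=cv2.connectedComponentsWithStats(m.astype(np.uint8));m=l==1+st[1:,4].argmax()
    Q=P[m];c=np.median(Q,0)
    for _ in range(5):
        S=Q[abs((Q-c)@np.linalg.svd(Q-c,full_matrices=False)[2][2])<6] ; c=S.mean(0);Q=S
    nn=np.linalg.svd(Q-c,full_matrices=False)[2][2];nn*=np.sign(nn[2])
    h=np.cross([0,0,1],nn);h/=np.linalg.norm(h);g=np.cross(h,nn)
    uv=np.c_[(Q-c)@h,(Q-c)@g].astype(np.float32)
    r=cv2.minAreaRect(uv);bp=cv2.boxPoints(r)
    print(n,len(Q),"normal",nn.round(3),"tilt",np.arccos(nn[2]).round(3),"rect",r,"\n",(c+bp@np.array([h,g])).round(1))
    # case rim points
    mm=(abs(P[...,2]-63)<4)&(dd>0)
    yy,xx=np.nonzero(mm);print("rim",np.c_[xx,yy].min(0),np.c_[xx,yy].max(0)) if mm.any() else 0
    if n=="top":
        mm=(abs(P[...,2]-63)<5)&(dd>0);mm[:,:262]=0;mm[:,358:]=0;mm[:225]=0;R=P[mm]
        r=cv2.minAreaRect(R[:,:2].astype(np.float32));print(r,cv2.boxPoints(r).round(1))
    # stud: points above plane
    hgt=(P-c)@nn
    ms=(hgt>15)&(hgt<60)&(dd>0);ms[:box[2]]=0;ms[box[3]:]=0;ms[:,:box[0]]=0;ms[:,box[1]:]=0
    T=P[ms];T=T[np.linalg.norm(T-c,axis=1)<110]
    print("stud",len(T),T.mean(0).round(1),"h",np.percentile((T-c)@nn,[5,50,95]))
E
```

```text
top 3991 normal [ 0.735 -0.123  0.667] tilt 0.841 rect ((-0.1852874755859375, 11.523040771484375), (210.3866424560547, 173.70010375976562), 89.86846160888672) 
 [[ 587.2 -106.2  220. ]
 [ 615.7   65.1  220.3]
 [ 754.1   42.4   63.5]
 [ 725.6 -128.9   63.2]]
rim [267 127] [559 274]
((583.3259887695312, -17.1781005859375), (171.05728149414062, 95.33814239501953), 80.6326675415039) [[ 522.4  -93.8]
 [ 616.4 -109.3]
 [ 644.3   59.5]
 [ 550.2   75. ]]
stud 172 [646.5 -27.  214. ] h [19.49930617 27.01476071 42.5958599 ]
scene 2545 normal [ 0.735 -0.129  0.666] tilt 0.842 rect ((-1.1811407804489136, 5.14813232421875), (256.2903137207031, 136.88006591796875), 62.83718490600586) 
 [[ 594.6 -124.6  210.4]
 [ 574.7    2.5  257. ]
 [ 744.5   91.5   86.8]
 [ 764.4  -35.6   40.2]]
rim [199   0] [559 236]
stud 290 [652.6 -24.6 212.6] h [20.02164763 31.23159189 42.53614637]
```

```bash
cat >> h.py <<'E'
YAW=-0.164;EX=np.array([np.cos(YAW),np.sin(YAW),0]);EY=np.array([-EX[1],EX[0],0]);EZ=np.array([0,0,1.])
H=np.array([734.3,-42.3,63.])
from scipy.spatial.transform import Rotation as Ro
def rel(X,yaw=None):
    s=manip.read_state();R=Ro.from_euler('xyz',s['eef_rot'])
    d=R.inv().apply(np.asarray(X)-s['eef_pos'])
    w=np.zeros(3) if yaw is None else (R.inv()*Ro.from_euler('xyz',[np.pi,0,yaw])).as_rotvec()
    return d.round(1),w.round(3)
def arc(th,off=0):return H+EX*(-190*np.cos(th)+4*np.sin(th)+8)+EZ*(190*np.sin(th)+4*np.cos(th)+off)+60*EY
E
python3 - <<'E'
from h import *
X=arc(.84);print(X, rel([211,508,330],np.pi+YAW),rel(X+[0,0,60],np.pi+YAW))
E
```

```text
[629.81090475  35.80753692 207.1520441 ] (array([ 1.000e-01,  2.000e-01, -1.251e+02]), array([-0.001, -0.   , -0.23 ])) (array([-567.9, -275.1,  -61.9]), array([-0.001, -0.   , -0.23 ]))
```

```bash
python3 -m crank '[[0,0,0,-50,0,0,-0.1],[0,-30,-15,-90,0,0,-0.23],[0,-75,-37,-110,0,0,-0.23],[0,-120,-58,-110,0,0,-0.23],[0,-165,-80,-110,0,0,-0.23],[0,-210,-102,-110,0,0,-0.23],[0,-255,-124,-110,0,0,-0.23],[0,-300,-145,-110,0,0,-0.23],[0,-345,-167,-110,0,0,-0.23],[0,-390,-189,-110,0,0,-0.23]]' 10 && python3 -c "
from h import *
print(rel(arc(.84,60),np.pi+YAW),manip.read_state()['joints'])"
```

```text
clock: 1.1
eef_pos: [496.2, 185.8, 315.3]
eef_rot: [-3.142, -0.0, 2.978]
wrist_force: [0.6, 1.7, 0.1]
finger_gap: 17.5
finger_force: 0.0
(array([-156.3, -126.2,   48.1]), array([-0., -0.,  0.])) [ 2.89131194e-01  1.94989747e-01  1.39931683e+00  4.24806451e-05
  1.54746953e+00 -1.11786529e+00]
```

```bash
python3 -m crank '[[0,-40,-32,0,0,0,0],[0,-78,-63,0,0,0,0],[0,-117,-94,10,0,0,0],[0,-156,-126,30,0,0,0],[0,-156,-126,40,0,0,0],[0,-156,-126,40,0,0,0]]' && python3 - <<'E'
from h import *
for t in (.85,.75,.65,.55,.45,.35,.25,.15,.05,0): print(t,rel(arc(t),np.pi+YAW))
E
```

```text
clock: 1.7
eef_pos: [628.3, 37.0, 272.6]
eef_rot: [-3.141, -0.005, 2.976]
wrist_force: [0.3, 0.6, -0.4]
finger_gap: 0.4
finger_force: 0.0
0.85 (array([-3.4, -0.9, 64.2]), array([-0.001, -0.005, -0.002]))
0.75 (array([10.4, -0.9, 77.2]), array([-0.001, -0.005, -0.002]))
0.65 (array([22.9, -0.9, 91.5]), array([-0.001, -0.005, -0.002]))
0.55 (array([ 33.9,  -0.9, 107. ]), array([-0.001, -0.005, -0.002]))
0.45 (array([ 43.2,  -0.9, 123.6]), array([-0.001, -0.005, -0.002]))
0.35 (array([ 50.9,  -0.9, 140.9]), array([-0.001, -0.005, -0.002]))
0.25 (array([ 56.8,  -0.9, 159. ]), array([-0.001, -0.005, -0.002]))
0.15 (array([ 60.9,  -0.9, 177.5]), array([-0.001, -0.005, -0.002]))
0.05 (array([ 63.1,  -0.9, 196.4]), array([-0.001, -0.005, -0.002]))
0 (array([ 63.5,  -0.9, 205.9]), array([-0.001, -0.005, -0.002]))
```

```bash
python3 -m crank '[[0,-1,0,30,0,0,0],[0,-2,0,55,0,0,0],[0,-3,0,64,0,0,0],[0,4,0,71,0,0,0],[0,10,0,77,0,0,0],[0,17,0,84,0,0,0],[0,23,0,91,0,0,0],[0,28,0,99,0,0,0],[0,34,0,107,0,0,0],[0,34,0,107,0,0,0]]' && python3 - <<'E'
from h import *
for t in (.55,.45,.35,.25,.15,.05,0): print(t,rel(arc(t)))
E
```

```text
clock: 2.7
eef_pos: [594.0, 43.7, 167.4]
eef_rot: [-3.141, -0.002, 2.978]
wrist_force: [0.5, 0.6, -0.0]
finger_gap: 0.6
finger_force: 0.0
0.55 (array([-0.6, -1.9,  1.7]), array([0., 0., 0.]))
0.45 (array([ 8.9, -1.9, 18.2]), array([0., 0., 0.]))
0.35 (array([16.6, -1.9, 35.5]), array([0., 0., 0.]))
0.25 (array([22.6, -1.9, 53.6]), array([0., 0., 0.]))
0.15 (array([26.7, -1.9, 72.1]), array([0., 0., 0.]))
0.05 (array([28.9, -1.9, 91. ]), array([0., 0., 0.]))
0 (array([ 29.4,  -1.9, 100.5]), array([0., 0., 0.]))
```

```bash
python3 - <<'E'
from h import *
a,d=optics.camera("scene");cv2.imwrite("pics/s1.png",cv2.resize(a[60:260,180:400,::-1],None,fx=3,fy=3))
E
```

```text
(no output)
```

View pics/s1.png

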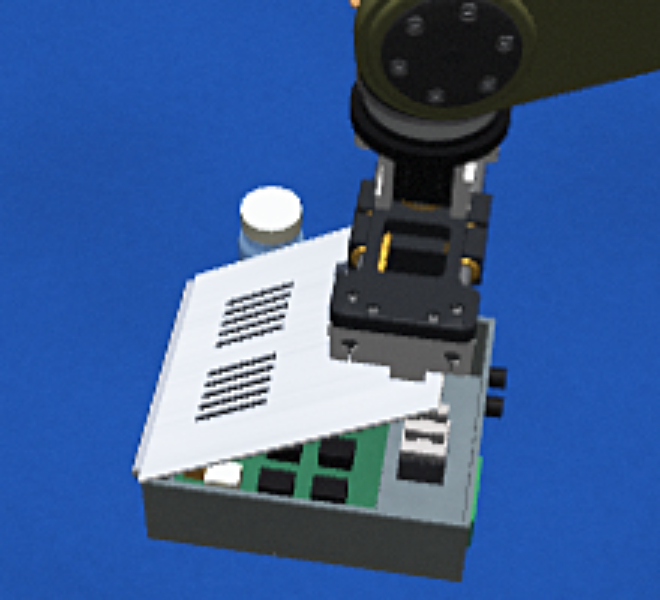

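The cover is tracking the fingers down (fingertips near crop (415,370)) and nothing is being hit. I'll keep going along the arc.

```bash
python3 -m crank '[[0,4,-2,9,0,0,0],[0,9,-2,18,0,0,0],[0,13,-2,27,0,0,0],[0,17,-2,36,0,0,0],[0,20,-2,45,0,0,0],[0,23,-2,54,0,0,0],[0,25,-2,63,0,0,0],[0,27,-2,72,0,0,0],[0,28,-2,81,0,0,0],[0,28,-2,81,0,0,0]]' && python3 - <<'E'
from h import *
print(rel(arc(0)))
E
```

```text
clock: 3.75
eef_pos: [566.3, 46.0, 85.9]
eef_rot: [-3.141, -0.002, 2.978]
wrist_force: [-0.4, -0.4, -0.3]
finger_gap: 0.0
finger_force: 0.0
(array([ 1.8,  0.3, 18.9]), array([0., 0., 0.]))
```

```bash
python3 -m crank '[[0,1,0,5,0,0,0],[0,2,0,10,0,0,0],[0,2,0,14,0,0,0],[0,2,0,16,0,0,0],[0,2,0,17,0,0,0],[0,2,0,18,0,0,0],[0,2,0,18,0,0,0]]'
```

```text
clock: 4.45
eef_pos: [565.0, 46.4, 69.4]
eef_rot: [-3.142, -0.0, 2.978]
wrist_force: [0.5, 0.2, 0.1]
finger_gap: 0.7
finger_force: 0.0
```

```bash
python3 -m crank '[[0,0,0,0.5,0,0,0],[0,0,0,1,0,0,0],[0,0,0,1,0,0,0]]'
```

```text
clock: 4.75
eef_pos: [565.0, 46.4, 68.4]
eef_rot: [-3.142, -0.0, 2.978]
wrist_force: [-0.4, 0.2, 0.3]
finger_gap: 0.6
finger_force: 0.4
```

```bash
python3 -m crank '[[0,0,0,0.7,0,0,0],[0,0,0,1.4,0,0,0],[0,0,0,1.4,0,0,0]]'; python3 -m crank '[[0,0,0,0.7,0,0,0],[0,0,0,0.7,0,0,0]]'
```

```text
clock: 5.05
eef_pos: [565.1, 46.4, 67.2]
eef_rot: [-3.142, -0.0, 2.978]
wrist_force: [-2.8, 0.7, 4.0]
finger_gap: 0.4
finger_force: 2.3
clock: 5.25
eef_pos: [565.1, 46.3, 67.1]
eef_rot: [-3.142, 0.0, 2.978]
wrist_force: [-6.1, -0.3, 10.7]
finger_gap: 0.6
finger_force: 5.7
```

```bash
python3 -m crank '[[0,0,0,-20,0,0,0],[0,0,0,-60,0,0,0],[60,0,30,-105,0,0,0],[60,0,60,-110,0,0,0],[60,0,60,-110,0,0,0],[60,0,60,-110,0,0,0],[60,0,60,-110,0,0,0]]'; python3 - <<'E'
from h import *
c=optics.calibration("wrist");s=manip.read_state()
a,d=optics.camera("wrist");P=cloud(d,c)
np.savez("w1.npz",a=a,d=d,P=P)
print(s['eef_pos'],P[...,2][d>0].min())
cv2.imwrite("pics/w1.png",a[...,::-1])
E
```

```text
clock: 5.95
eef_pos: [574.5, 104.9, 175.4]
eef_rot: [-3.141, -0.001, 2.977]
wrist_force: [-0.2, 0.9, -0.4]
finger_gap: 36.7
finger_force: 0.0
[574.4891185 104.8587351 175.3836265] -1.4473756128934248
```

View pics/w1.png

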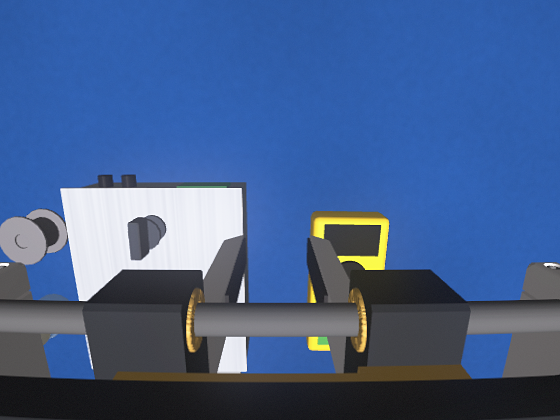

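The wrist view shows the cover shut, the wing at about (138,240) with its collar at (155,228), and the meter to the right. I moved to the wrong side in y, but this view is good enough to locate the stud.

```bash
python3 - <<'E'
from h import *
z=np.load("w1.npz");P=z['P'];d=z['d']
m=np.zeros(d.shape,bool);m[205:270,110:180]=1;m&=d>0
for lo,hi in((102,120),(84,95),(60,72)):
    Q=P[m&(P[...,2]>lo)&(P[...,2]<hi)]
    if len(Q)>5:
        r=cv2.minAreaRect(Q[:,:2].astype(np.float32));print(lo,len(Q),np.percentile(Q[:,2],[5,50,95]),r)
print("expected",H-165*EX)
a,e=optics.camera("top");P=cloud(e,optics.calibration("top"))
Q=P[(P[...,2]>100)&(P[...,2]<118)&(abs(P[...,0]-571)<40)&(abs(P[...,1]+15)<40)]
if len(Q)>5: print(len(Q),cv2.minAreaRect(Q[:,:2].astype(np.float32)),np.median(Q[:,2]))
E
```

```text
102 553 [103.12462003 107.73200019 109.16755811] ((574.2188720703125, -13.79103946685791), (10.83896255493164, 34.180912017822266), 78.33570098876953)
84 385 [86.36147627 88.2849933  94.07973655] ((573.3661499023438, -11.146896362304688), (25.556821823120117, 27.425661087036133), 47.74369812011719)
60 3414 [64.99817184 66.15026692 67.86183622] ((583.1674194335938, -26.18108367919922), (74.6185302734375, 67.66887664794922), 79.69789123535156)
expected [571.51395112 -15.36113794  63.        ]
86 ((570.9515380859375, -14.694624900817871), (9.921000480651855, 34.14461135864258), 78.35496520996094) 108.7835949945227
```

```bash
python3 - <<'E'
from h import *
print(rel([573,-14.5,150],np.pi-.204),rel([573,-14.5,92],np.pi-.204))
E
```

```text
(array([ -18. , -117.8,   25.6]), array([-0.   , -0.001,  0.039])) (array([ -18. , -117.8,   83.6]), array([-0.   , -0.001,  0.039]))
```

```bash
python3 -m crank '[[60,-6,-40,0,0,0,0.04],[60,-12,-80,0,0,0,0.04],[60,-18,-118,0,0,0,0.04],[60,-18,-118,25,0,0,0.04],[60,-18,-118,50,0,0,0.04],[60,-18,-118,70,0,0,0.04],[60,-18,-118,80,0,0,0.04],[60,-18,-118,83,0,0,0.04],[60,-18,-118,83,0,0,0.04],[60,-18,-118,83,0,0,0.04]]'; python3 - <<'E'
from h import *
a,d=optics.camera("wrist")
cv2.imwrite("pics/w2.png",a[...,::-1])
a,d=optics.camera("scene");cv2.imwrite("pics/s2.png",cv2.resize(a[80:250,200:400,::-1],None,fx=4,fy=3.5))
E
```

```text
clock: 7.05
eef_pos: [573.9, -13.9, 94.3]
eef_rot: [3.141, 0.001, 2.938]
wrist_force: [-1.0, -1.3, 0.2]
finger_gap: 56.4
finger_force: 0.0
```

View pics/w2.png

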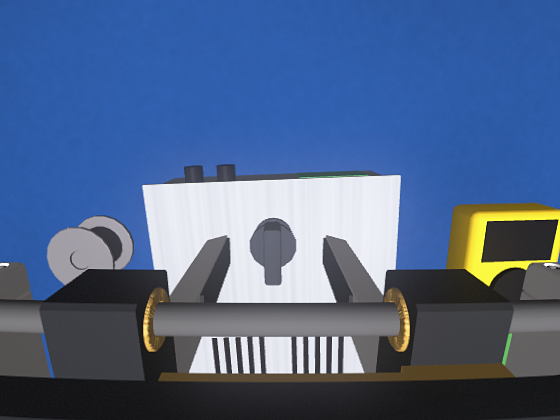

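The wing at (273,255) sits centred between the fingertips (230 and 323). Next I pinch it gently.

```bash
python3 -m crank '[[30,0,0,0,0,0,0],[15,0,0,0,0,0,0],[8,0,0,0,0,0,0],[5,0,0,0,0,0,0],[5,0,0,0,0,0,0],[5,0,0,0,0,0,0],[5,0,0,0,0,0,0],[5,0,0,0,0,0,0]]' 8
```

```text
clock: 7.95
eef_pos: [573.1, -15.3, 93.4]
eef_rot: [-3.139, -0.0, 2.938]
wrist_force: [-2.8, -10.3, 1.9]
finger_gap: 10.1
finger_force: 8.0
```

```bash
python3 -m crank '[[5,0,-0.8,0,0,0,0],[5,0,-1.4,0,0,0,0],[5,0,-1.4,0,0,0,0]]' 8
```

```text
clock: 8.25
eef_pos: [573.0, -15.6, 93.3]
eef_rot: [-3.141, -0.0, 2.938]
wrist_force: [-1.3, -5.1, 1.8]
finger_gap: 10.0
finger_force: 8.0
```

```bash
python3 -m crank '[[5,0,-0.7,0,0,0,0],[5,0,-1.4,0,0,0,0],[5,0,-1.4,1,0,0,0],[5,0,-1.4,2,0,0,0],[5,0,-1.4,2,0,0,0]]' 8;  python3 -m crank '[[5,0,0,1,0,0,0],[5,0,0,2,0,0,0],[5,0,0,2,0,0,0]]' 5; python3 -m crank '[[5,0,0,1,0,0,0],[5,0,0,2,0,0,0],[5,0,0,2,0,0,0]]' 5
```

```text
clock: 8.75
eef_pos: [573.0, -16.1, 91.4]
eef_rot: [3.141, 0.0, 2.938]
wrist_force: [-1.1, 4.4, 3.6]
finger_gap: 9.9
finger_force: 8.0
clock: 9.05
eef_pos: [573.0, -16.2, 89.4]
eef_rot: [3.141, 0.0, 2.938]
wrist_force: [-1.1, 5.1, 5.3]
finger_gap: 10.1
finger_force: 5.0
clock: 9.35
eef_pos: [573.0, -16.2, 87.4]
eef_rot: [3.141, 0.0, 2.938]
wrist_force: [-0.9, 5.6, 5.4]
finger_gap: 9.7
finger_force: 5.0
```

```bash
python3 -m crank '[[5,0,0.7,1,0,0,0],[5,0,0.7,2,0,0,0],[5,0,0.7,2,0,0,0]]' 5;  python3 -m crank '[[5,0,0,1,0,0,0],[5,0,0,2,0,0,0],[5,0,0,2,0,0,0]]' 5
```

```text
clock: 9.65
eef_pos: [573.0, -16.0, 85.4]
eef_rot: [-3.141, 0.0, 2.938]
wrist_force: [-1.4, 2.5, 5.2]
finger_gap: 10.0
finger_force: 5.0
clock: 9.95
eef_pos: [573.0, -16.0, 83.5]
eef_rot: [-3.141, 0.0, 2.938]
wrist_force: [-1.5, 1.7, 6.4]
finger_gap: 9.8
finger_force: 5.0
```

```bash
python3 -m crank '[[5,0,0,0.7,0,0,0],[5,0,0,1.4,0,0,0],[5,0,0,1.4,0,0,0]]' 5
```

```text
clock: 10.25
eef_pos: [573.1, -16.0, 82.2]
eef_rot: [-3.141, 0.0, 2.938]
wrist_force: [-1.5, 2.0, 6.7]
finger_gap: 9.6
finger_force: 5.0
```

Spring regime: the force is rising slowly. I'll keep going in small steps until it stops firmly.

```bash
python3 -m crank '[[5,0,0,0.7,0,0,0],[5,0,0,1.4,0,0,0],[5,0,0,1.4,0,0,0]]' 5
```

```text
clock: 10.55
eef_pos: [573.1, -16.0, 80.8]
eef_rot: [-3.141, 0.0, 2.938]
wrist_force: [-2.4, 2.1, 7.0]
finger_gap: 10.0
finger_force: 5.0
```

```bash
python3 -m crank '[[5,0,0,0.7,0,0,0],[5,0,0,1.4,0,0,0],[5,0,0,1.4,0,0,0]]' 5
```

```text
clock: 10.85
eef_pos: [573.3, -16.1, 79.5]
eef_rot: [-3.141, 0.001, 2.938]
wrist_force: [-1.7, 0.8, 7.5]
finger_gap: 9.9
finger_force: 5.0
```

```bash
python3 -m crank '[[5,0,0,0.6,0,0,0],[5,0,0,1,0,0,0],[5,0,0,1,0,0,0]]' 5
```

```text
clock: 11.15
eef_pos: [573.5, -16.1, 78.7]
eef_rot: [-3.141, 0.002, 2.938]
wrist_force: [0.8, 1.0, 7.6]
finger_gap: 10.2
finger_force: 5.0
```

```bash
python3 -m crank '[[5,0,0,0.6,0,0,0],[5,0,0,1,0,0,0],[5,0,0,1,0,0,0]]' 5
```

```text
clock: 11.45
eef_pos: [573.6, -16.1, 77.7]
eef_rot: [-3.141, 0.002, 2.938]
wrist_force: [0.7, 1.3, 7.4]
finger_gap: 10.1
finger_force: 5.0
```

```bash
python3 -m crank '[[5,0,0,0.6,0,0,0],[5,0,0,1,0,0,0],[5,0,0,1,0,0,0]]' 5
```

```text
clock: 11.75
eef_pos: [573.6, -16.1, 76.7]
eef_rot: [-3.141, 0.002, 2.938]
wrist_force: [0.3, 2.1, 6.5]
finger_gap: 9.9
finger_force: 5.0
```

```bash
python3 -m crank '[[5,0,0,0.6,0,0,0],[5,0,0,1,0,0,0],[5,0,0,1,0,0,0]]' 5
```

```text
clock: 12.05
eef_pos: [573.7, -16.1, 75.9]
eef_rot: [-3.141, 0.002, 2.938]
wrist_force: [-0.0, 0.8, 8.5]
finger_gap: 10.2
finger_force: 7.2
```

```bash
python3 -m crank '[[5,0,0,0.5,0,0,0],[5,0,0,0.5,0,0,0]]' 5
```

```text
clock: 12.25
eef_pos: [573.7, -16.1, 75.8]
eef_rot: [-3.141, 0.002, 2.938]
wrist_force: [-0.5, 1.0, 13.8]
finger_gap: 9.9
finger_force: 9.5
```

```bash
python3 -m crank '[[5,0,0,0.5,0,0,0],[5,0,0,0.5,0,0,0]]' 5
```

```text
clock: 12.45
eef_pos: [573.8, -16.1, 75.8]
eef_rot: [-3.142, 0.003, 2.938]
wrist_force: [-3.5, 1.7, 18.6]
finger_gap: 10.2
finger_force: 11.8
```

```bash
python3 -m crank '[[5,0,0,-0.5,0,0,0],[5,0,0,-0.9,0,0,0],[5,0,0,-0.9,0,0,0],[5,0,0,-0.9,0,0,0.06],[5,0,0,-0.9,0,0,0.12],[5,0,0,-0.9,0,0,0.18],[5,0,0,-0.9,0,0,0.24],[5,0,0,-0.9,0,0,0.3],[5,0,0,-0.9,0,0,0.3]]' 14; python3 -c "
from h import *
s=manip.read_state();print(s['moment'],s['eef_rot'])"
```

```text
clock: 13.35
eef_pos: [573.7, -16.2, 75.8]
eef_rot: [3.141, 0.002, 2.636]
wrist_force: [0.1, 0.9, 9.8]
finger_gap: 10.0
finger_force: 19.3
[ 0.17904339  0.01703828 -0.03529389] [3.14121890e+00 2.07073235e-03 2.63555199e+00]
```

Past the 0.2 rad jam point at low torque, with the wing still held square. I'll keep turning.

```bash
python3 -m crank '[[5,0,0,0,0,0,0.08],[5,0,0,0,0,0,0.16],[5,0,0,0,0,0,0.24],[5,0,0,0,0,0,0.32],[5,0,0,0,0,0,0.4],[5,0,0,0,0,0,0.4]]' 14; python3 -c "
from h import *
s=manip.read_state();print(s['moment'],s['eef_rot'])"
```

```text
clock: 13.95
eef_pos: [573.5, -16.4, 75.8]
eef_rot: [3.141, 0.002, 2.235]
wrist_force: [-1.3, -0.2, 9.6]
finger_gap: 10.1
finger_force: 19.3
[-0.09285331  0.21881523 -0.0488009 ] [3.14081101e+00 1.71395544e-03 2.23482877e+00]
```

```bash
python3 -m crank '[[5,0,0,0,0,0,0.08],[5,0,0,0,0,0,0.16],[5,0,0,0,0,0,0.24],[5,0,0,0,0,0,0.32],[5,0,0,0,0,0,0.4],[5,0,0,0,0,0,0.46],[5,0,0,0,0,0,0.46]]' 14; python3 -c "
from h import *
s=manip.read_state();print(s['moment'],s['eef_rot'])"
```

```text
clock: 14.65
eef_pos: [573.4, -16.4, 75.8]
eef_rot: [3.141, 0.001, 1.776]
wrist_force: [-2.1, -1.0, 9.6]
finger_gap: 9.7
finger_force: 19.3
[-0.1392774   0.49152805 -0.04059222] [3.14052876e+00 1.20382650e-03 1.77555287e+00]
```

```bash
python3 -m crank '[[5,0,0,0,0,0,0.06],[5,0,0,0,0,0,0.12],[5,0,0,0,0,0,0.18],[5,0,0,0,0,0,0.24],[5,0,0,0,0,0,0.24]]' 14; python3 -c "
from h import *
s=manip.read_state();print(s['moment'],s['eef_rot'])"; python3 -m crank '[[5,0,0,-0.7,0,0,0],[5,0,0,-1.5,0,0,0],[5,0,0,-2.5,0,0,0],[5,0,0,-3.5,0,0,0],[5,0,0,-3.5,0,0,0]]' 5
```

```text
clock: 15.15
eef_pos: [573.3, -16.4, 75.8]
eef_rot: [3.141, 0.001, 1.536]
wrist_force: [-2.5, -0.5, 11.4]
finger_gap: 9.8
finger_force: 19.4
[-0.14796768  0.71031649  0.01341208] [3.14056229e+00 9.32830099e-04 1.53555965e+00]
clock: 15.65
eef_pos: [573.3, -16.4, 79.0]
eef_rot: [3.141, 0.001, 1.538]
wrist_force: [-1.2, -0.9, 7.2]
finger_gap: 10.0
finger_force: 10.6
```

```bash
python3 -m crank '[[5,0,0,-0.7,0,0,0],[5,0,0,-1.2,0,0,0],[5,0,0,-1.2,0,0,0]]' 3; python3 -c "
from h import *
s=manip.read_state();print(s['moment'],s['eef_rot'])"
```

```text
clock: 15.95
eef_pos: [573.3, -16.4, 80.2]
eef_rot: [3.141, 0.001, 1.538]
wrist_force: [-1.6, 0.3, 5.7]
finger_gap: 10.2
finger_force: 8.2
[-0.24974023  0.31532269 -0.03925286] [3.14062492e+00 8.48597645e-04 1.53767326e+00]
```

```bash
python3 -m crank '[[5,0,0,-0.7,0,0,0],[5,0,0,-1.2,0,0,0],[5,0,0,-1.2,0,0,0]]' 3
```

```text
clock: 16.25
eef_pos: [573.2, -16.3, 81.0]
eef_rot: [3.141, 0.001, 1.538]
wrist_force: [0.8, -1.2, 1.9]
finger_gap: 9.7
finger_force: 5.9
```

```bash
python3 -m crank '[[5,0,0,-0.7,0,0,0],[5,0,0,-1.2,0,0,0],[5,0,0,-1.2,0,0,0]]' 3
```

```text
clock: 16.55
eef_pos: [573.0, -15.9, 81.9]
eef_rot: [3.142, 0.0, 1.538]
wrist_force: [4.3, -2.4, -5.1]
finger_gap: 9.9
finger_force: 3.0
```

The stud rose 5 mm from the floor and now resists being lifted, so it is locked. Next: release, retreat and look.

```bash
python3 -m crank '[[20,0,0,1,0,0,0],[40,0,0,1,0,0,0],[50,0,0,1,0,0,0],[50,0,0,1,0,0,0],[50,0,0,1,0,0,0],[50,0,0,-20,0,0,0],[50,0,0,-60,0,0,0],[50,0,0,-105,0,0,0],[50,0,0,-150,0,0,0],[50,0,0,-150,0,0,0]]'; python3 -m crank '[[50,0,-45,0,0,0,0],[50,0,-90,0,0,0,0],[50,0,-130,0,0,0,0],[50,0,-130,0,0,0,0],[50,0,-130,0,0,0,0]]'; python3 - <<'E'
from h import *
a,e=optics.camera("top");P=cloud(e,optics.calibration("top"))
for lo,hi in((92,118),):
  Q=P[(P[...,2]>lo)&(P[...,2]<hi)&(abs(P[...,0]-573)<30)&(abs(P[...,1]+15)<30)]
  print(len(Q)); 
  if len(Q)>5: print(cv2.minAreaRect(Q[:,:2].astype(np.float32)),np.median(Q[:,2]))
b,d=optics.camera("scene")
A=cv2.resize(a[150:290,190:410,::-1],(396*2,504))[:, :];cv2.imwrite("pics/t3.png",A)
cv2.imwrite("pics/s3.png",cv2.resize(b[80:330,190:400,::-1],(504,600)))
E
```

```text
clock: 17.55
eef_pos: [574.8, -16.0, 238.6]
eef_rot: [3.132, 0.0, 1.538]
wrist_force: [0.2, -0.4, 0.2]
finger_gap: 47.1
finger_force: 0.0
clock: 18.05
eef_pos: [443.1, -11.6, 232.4]
eef_rot: [3.141, 0.0, 1.538]
wrist_force: [0.2, 0.0, -0.1]
finger_gap: 46.9
finger_force: 0.0
85
((571.0702514648438, -14.788320541381836), (32.66368865966797, 8.569459915161133), 89.28411865234375) 100.32200236915918
```

View pics/t3.png

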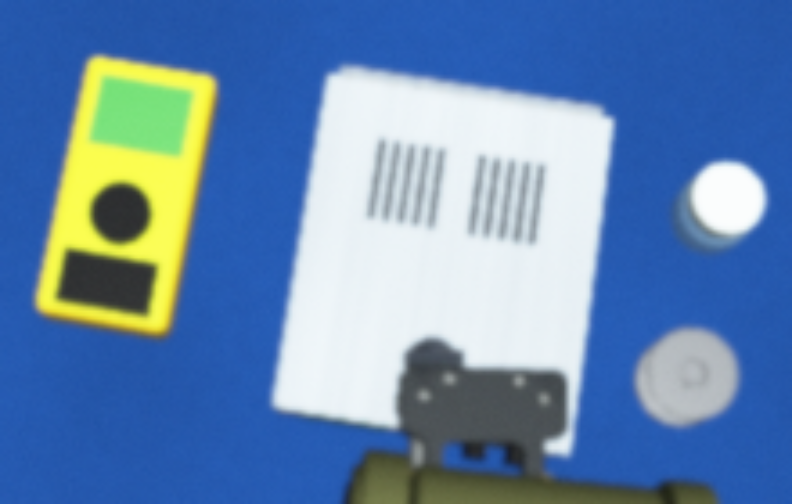

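View pics/s3.png

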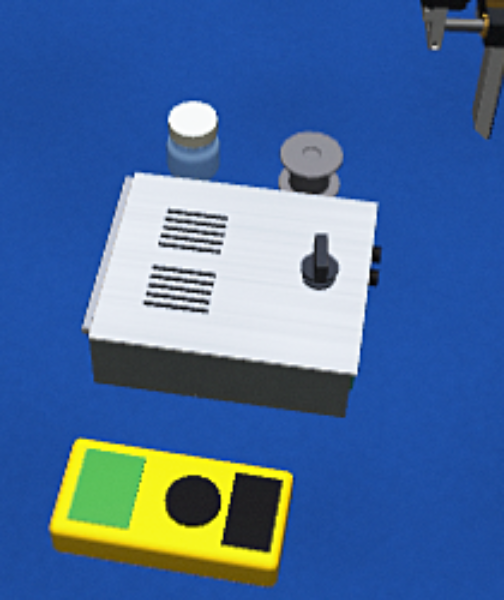

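The scene view shows the cover shut and the wing turned crosswise at (320,260). The wing angle gives about 1.42 rad of turn and the stud sits about 8 mm in. The meter, jar and spool look untouched and the arm is clear.

```bash
python3 -c "
from cell import manip
print(manip.sign_off())"
```

```text
the job is handed in; nothing more can be done
None
```

The cover is shut and the stud is locked at about 1.42 rad and released, with the meter, jar and spool left alone; I handed the job in at about 18 s of the 64 s allowed, and the judge returned no verdict.

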